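# Hang a slotted lamp bracket on the kitting stand

## Task

Hang the yellow lamp bracket on the headed peg of the kitting stand by its hooked slot: slide the slot sideways over the peg, between the peg's shoulder and its head, until the peg is at the inner end of the slot, then let the bracket down so that the peg sits home in the notch, and let go so that it hangs upright and still. Go by feel and gently, because the peg may be clamped a centimetre or so higher or lower than marked: never press the bracket against the stand with 20 N or more, do not shove the stand with the gripper, and leave the can, the bin, the collar and the spanner where they are.

Things in the scene. Friction and masses are not known exactly. Their poses are not given: they have to be found in the camera images.
- bracket: Loose yellow metal lamp bracket, 0.25-0.42 kg, standing on its foot (60 x, 70 y, 8 mm high). Origin: centre of the foot's underside; z up, x = normal of the upright plate (6 mm thick, at x = 0), y = along the plate to where the slot opens. x axis starts within 52 degrees of the stand's. Plate below the slot: z 8 to 60, y -30 to 30 mm.
- bracket_seat (a point): Point at x 0, y 0, z 78 mm of the bracket (its axes): the peg's axis lies here once home. The slot is a level channel, bracket z 60 to 73, open at the +y edge, running inward to an end wall at y -6.5. At this inner end a notch goes up from the channel: y -6.5 to 6.5 (13 mm wide), closed at its top at z 83.
- bracket_lip (a point): Outer tip of the upper lip's underside: bracket x 0, y 48, z 73 mm (bracket's axes). The lip is the plate above the channel (z 73 to 95); it reaches 18 mm farther out than the plate below the channel, so it can be set down on the peg before the rest enters.
- bracket_tab (a point): Top centre of the grip tab: bracket x 0, y 0, z 135 mm. The tab is 6 mm thick, y -20 to 20, z 95 to 135: pinch it from above across its thickness, near the top.
- stand: Fixed kitting stand. Origin: on the bench under the post's axis; z up, x = the way the peg points (away from the robot, within 23 degrees). Grey foot plate x -55 to 95, y -65 to 65, 12 mm high; square post 30 mm wide, top at 163 mm. A red clamp on it (38 x 40 x 30 mm, small black knob at +y) carries the level steel peg.
- stand_peg (a point): Nominal point on the peg's axis, stand x 65, y 0, z 130 mm, stand's axes. The 10 mm thick peg runs along x; shoulder disc (diameter 20) at stand x 54-58, head disc (diameter 20) at x 72-77; the plate goes in the 14 mm gap. Rigid, but clamped up to 14 mm higher or lower than this point, which is not measured (x and y are true): find it by touch.
- can: Bystander: white tin with a red label, 60 mm across, 95 mm high, standing. Origin under its centre.
- bin: Bystander: open blue parts bin, 100 by 100 by 55 mm, with a few fittings. Origin under its centre.
- collar: Bystander: dark steel collar, outside 64 mm, inside 40 mm, 24 mm high, lying flat. Origin under its centre.
- spanner: Bystander: spanner, 140 mm long, lying flat on the bench nearest the robot. Its length is along its x axis.
There are look-alikes about, which are no part of the job. There is more than one size of the bracket; the job needs the larger. Of the things that look like the stand, take the one that is farthest to the robot's right at the start.

How it is judged (in metres and radians):
On the way, in this order (a step that is already met when the one before it is completed fails the run):
1. the bracket is lifted off the bench by at least 30 mm (height (world z) of bracket above 0.03 m), for 0.1 s.
2. the peg is part way into the slot: it lies 8 to 35 mm from the seat towards the slot's mouth, between shoulder and head (y of bracket_seat in the frame of stand_peg between -0.035 and -0.008 m and x of bracket_seat in the frame of stand_peg between -0.008 and 0.008 m and z of bracket_seat in the frame of stand_peg between -0.008 and 0.031 m), for 0.05 s.
At the end, for the whole second after the job is handed in: The bracket hangs on the peg, released and still: its seat point is within 5 mm sideways and 8 mm along the peg of the stand's nominal peg point and within 17 mm of it in height (the peg may be clamped 14 mm off), it is upright within 8 degrees, and the stand carries its weight (y of bracket_seat in the frame of stand_peg between -0.005 and 0.005 m and x of bracket_seat in the frame of stand_peg between -0.008 and 0.008 m and z of bracket_seat in the frame of stand_peg between -0.017 and 0.017 m and angle between bracket's own z axis and vertical below 0.14 rad and contact force between bracket and stand above 1 N and linear speed of bracket below 0.03 m/s and angular speed of bracket below 0.3 rad/s and contact force between the fingers and bracket below 0.1 N); the robot touches nothing.
It fails at once if the bracket is pressed against the stand with 20 N or more (contact force between bracket and stand above 20 N).
It fails at once if the gripper or arm pushes the stand with more than 15 N (contact force between any of the fingers, the arm and stand above 15 N).
It fails at once if a bystander (can, bin, collar, spanner) is moved by more than 25 mm (distance of any of can, bin, collar, spanner from where it was at the start of the episode above 0.025 m).
It also fails if it takes over 58 s, if anything falls off the work surface, if the arm or the gripper's body presses on something with over 40 N, if the wrist force passes 120 N, or if a joint passes its speed limit or range.

## Robot

A 6-joint arm with a two-finger parallel gripper is mounted at the origin on the work surface. World frame = base frame: x ahead of the robot, y to its left, z up, the work surface at z = 0. Lengths are in mm, angles in rad, forces in N, time in s.
With the tool pointing down it reaches from about 275 to 750 mm from the base axis. Payload 10.2 kg.
Tool frame: the origin (TCP) lies between the finger pads; the fingertips stand 11 mm ahead of it and the grasp point (between the pads) lies 8 mm behind it; z points along the fingers, y is the line along which they close (so a half turn about z gives the same grasp; the last joint's range is limited). The gripper opens to 85 mm and grips with 20 to 120 N. Pads are 22 mm wide; open, the fingers measure 114 mm over their backs; the gripper's body (76 mm by 85 mm) begins 54 mm behind the grasp point. The pads swing forward as they close: fully open they stand 13 mm farther back than shut.
Start: joints at [-1.487, 0.313, 1.498, -0, 1.331, -0.223], TCP at [158.542, -500.495, 242.294] pointing down, gripper open.
Joint ranges: [-2.94, 2.94], [-0.97, 2.17], [0.19, 2.56], [-1.23, 4.37], [0.02, 3.11], [-2.88, 2.88]. Speed limits (rad/s): [2.39, 2.39, 3.01, 3.14, 3.14, 3.14].

## Interface

Orientations are given as a unit quaternion [w, x, y, z].
In Python, from rig import sense, eyes, finish_job gives the robot as it stands.
- The arm moves only by the shell command python3 -m jog 'ROWS' [FORCE]. ROWS is JSON, a list of rows, each a list of 7 numbers: the shift along the tool's x, y, z in m, then the turn, a rotation vector about the tool's x, y, z in rad, then the finger opening in m, from 0 to 0.0854. In form: [[dx, dy, dz, rx, ry, rz, gripper], ...]. A call has 1 to 5 rows; each row shifts and turns the commanded pose from where the row before left it, along the tool's axes as they then stand; what a row does not reach is not made up. A row lasts 1/10 s, in which the tool goes at most 50 mm and 8.59 degrees, less where a joint would pass 70% of its speed; a pose out of reach is approached as far as the arm can. A call is refused whole if a number of a shift passes 0.05 or a number of a turn 0.15, either way. A call with a gripper value outside its range is refused whole. The fingers move at their own pace and stop on an object; FORCE is the grip in N (left out, the last holds). Time passes only in rows, so rows that do not move let the fingers close. It gives the time, the measured TCP pose, the force, the opening and the grip force at its end, in the units of the state.
- sense(): the state, without advancing time (a new reading comes with each control period).
- eyes.capture(name): name is "scene" or "top" or "wrist"; returns the picture (480x640x3 uint8, red, green, blue); there is no depth.
- eyes.calibration(name): a dict with "fx", "fy", "cx", "cy" (pixels), "dist" ([k1, k2, p1, p2, k3] as OpenCV has them; the pictures are not rectified), "cam_to_world" (4x4, takes a point from camera to world coordinates); the wrist camera has in their place "mount" (4x4, takes a point from camera to tool coordinates, whose origin is the TCP and whose axes are the flange's). Camera axes: x right, y down, z forward; pixel columns grow to the right and rows downward; lengths in mm; the calibration is good to about 2 mm. A picture is of the moment at which its call begins: read the wrist's pose just before it. calibration takes no time and is no camera call.
- finish_job(): hands the job in; it is judged then, once.
The state is a dict: "time_s": time; "joints": joint angles; "dq": joint speeds; "tau": joint torques, N m; "eef_pos": TCP position; "ee_rot": TCP orientation; "force": force on the tool from outside, world axes, zero at the start; "wrist_torque": the same for the moment, N m; "grip_width": opening from 0.0 (shut) to 1.0 (fully open); "grip_force": force on a finger pad.
Only numpy, scipy, OpenCV 4.12 (cv2) and the standard library are available. Lean on these libraries where they do the work, as an engineer would, in place of code of your own. Each camera call takes 0.05 s, during which the arm holds its last target. There are 200 camera calls.

## Working session

There is one attempt and no reset: what is moved stays moved. The work goes in short steps, Python scripts to look and compute and a shell command to move; the robot and the scene stay as the last step left them, time stands still between calls to the robot, and variables do not carry over. Pictures are saved under pics/ and viewed, at most 10 in all, crops included, and the job is handed in when it is done.

```bash
mkdir -p pics; python3 - <<'E'
from rig import sense, eyes
import cv2, json
s=sense(); print({k:(v if not hasattr(v,'tolist') else v.tolist()) for k,v in s.items()})
for n in ("scene","top"):
    im=eyes.capture(n); cv2.imwrite(f"pics/{n}0.png",im[:,:,::-1])
    c=eyes.calibration(n); print(n,c)
print(eyes.calibration("wrist"))
E
```

```text
{'time_s': 0.0, 'joints': [-1.4874152395302112, 0.3134359462373453, 1.4984199604547868, 1.6121426420036536e-05, 1.331012139486022, -0.22337755786453412], 'dq': [0.0008732312554052711, -0.00035314585078362765, 0.0009348264811099089, 8.466160054128115e-05, -0.00037032392215949355, 0.0005720363016306349], 'tau': [0.0005782551670563407, -41.22703671455383, -25.974665880203247, -0.00014725451364938635, 0.00413514775573276, -1.2239463842433906e-05], 'eef_pos': [158.5172774518275, -500.24590980607064, 241.7487075652248], 'ee_rot': [-0.0006355870521672805, 0.9882605257183256, 0.15277672135878234, 5.241086480878656e-05], 'force': [0.0676175809889376, 0.1861383075476376, 0.46483601210219366], 'wrist_torque': [-0.012971055056508711, 0.03140711492153975, 0.026276882826396668], 'grip_force': 0.0, 'grip_width': 0.99747574785539}
scene {'fx': 475.9051983310616, 'fy': 475.9051983310616, 'cx': 327.56368327198214, 'cy': 233.17364578228776, 'dist': array([0.02030024, 0.        , 0.        , 0.        , 0.        ]), 'cam_to_world': array([[ 1.16457696e-01,  6.80736081e-01, -7.23212274e-01,
         1.2
[... 652 characters left out ...]
[ 2.83703231e-02, -1.09783463e-01, -9.93550560e-01,
         1.03423538e+03],
       [ 0.00000000e+00,  0.00000000e+00,  0.00000000e+00,
         1.00000000e+00]])}
{'fx': 353.57410810793124, 'fy': 353.57410810793124, 'cx': 315.6591344905159, 'cy': 239.9320981784084, 'dist': array([-0.04758881,  0.        ,  0.        ,  0.        ,  0.        ]), 'mount': array([[ 8.21758932e-04, -9.46146205e-01, -3.23738602e-01,
         8.40216824e+01],
       [ 9.99999390e-01,  1.01635562e-03, -4.32023199e-04,
         2.89541083e-01],
       [ 7.37790660e-04, -3.23738050e-01,  9.46146464e-01,
        -1.30517177e+02],
       [ 0.00000000e+00,  0.00000000e+00,  0.00000000e+00,
         1.00000000e+00]])}
```

View pics/scene0.png

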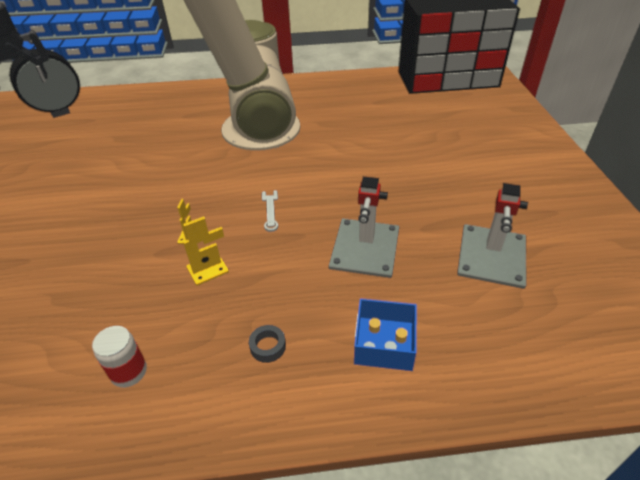

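View pics/top0.png

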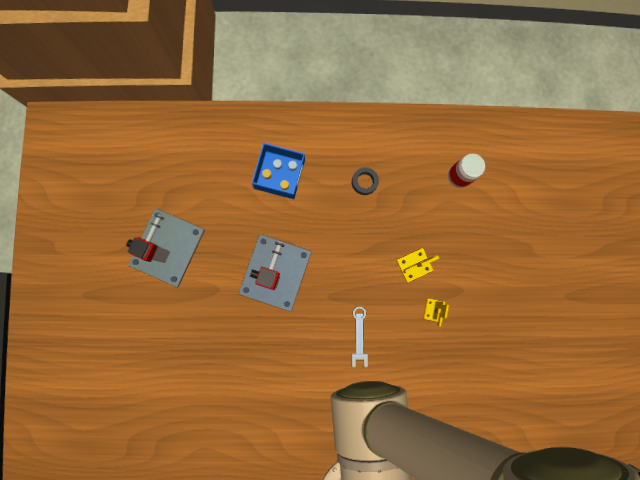

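The top view shows two stands. The one farther to the robot's right (-y is image right) is at about (275,272), with its peg pointing up-right. The yellow brackets are at (415,265), which looks larger, and at (436,311). The can, collar, bin and spanner are clear of them. I'll zoom in next.

```bash
python3 - <<'E'
import cv2, numpy as np
t=cv2.imread("pics/top0.png"); s=cv2.imread("pics/scene0.png")
f=lambda im,x,y,w,h,k:cv2.resize(im[y:y+h,x:x+w],None,fx=k,fy=k,interpolation=cv2.INTER_CUBIC)
a=f(t,235,225,80,90,5)   #400x450
b=f(t,390,240,80,90,5)
cv2.imwrite("pics/c1.png",np.hstack([a,b]))
a=f(s,325,170,80,110,5); b=f(s,170,190,80,110,5)
cv2.imwrite("pics/c2.png",np.hstack([a,b]))
E
```

```text
(no output)
```

View pics/c1.png

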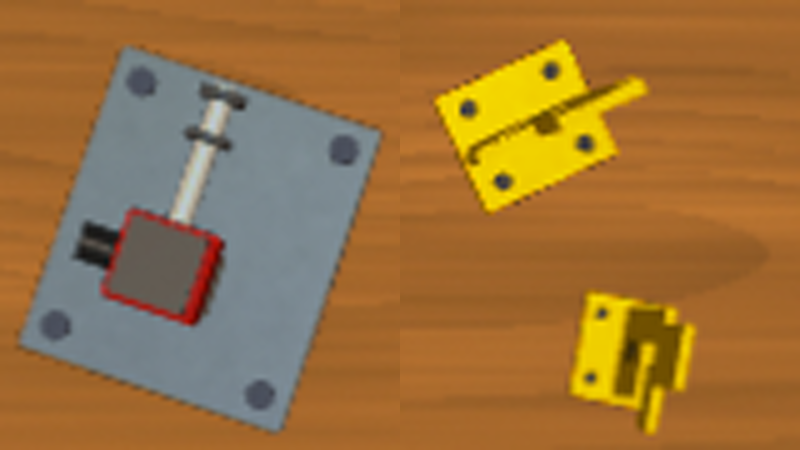

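View pics/c2.png

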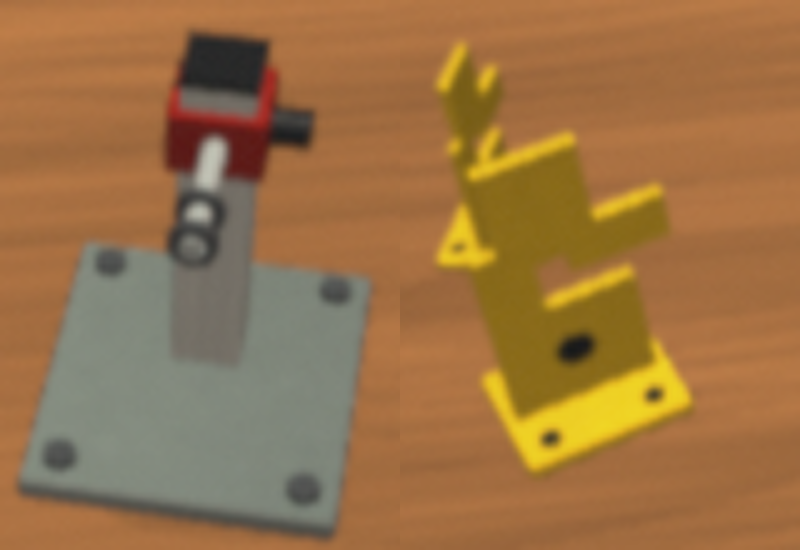

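Top crop: the stand's foot corners are at (125,45), (382,130), (280,432) and (20,347), with the peg head at about (223,96). The bracket's foot corners are at (435,100), (570,40), (617,153) and (490,213). Scene crop: the slot opens to image right (+y), the tab top edge runs from (470,178) to (577,135), and the peg head is at (193,243).

```bash
cat > h.py <<'E'
import numpy as np, cv2
from rig import sense, eyes
from scipy.optimize import least_squares
from scipy.spatial.transform import Rotation as R
def proj(P,c,M=None):
    M=c["cam_to_world"] if M is None else M
    W=np.linalg.inv(M); K=np.array([[c["fx"],0,c["cx"]],[0,c["fy"],c["cy"]],[0,0,1]])
    return cv2.projectPoints(np.atleast_2d(P).astype(float),cv2.Rodrigues(W[:3,:3])[0],W[:3,3],K,np.array(c["dist"]))[0][:,0]
def place(p,L):
    c,s=np.cos(p[2]),np.sin(p[2]); L=np.atleast_2d(L).astype(float)
    return np.c_[p[0]+c*L[:,0]-s*L[:,1],p[1]+s*L[:,0]+c*L[:,1],L[:,2]]
def tool():
    s=sense(); T=np.eye(4); q=s["ee_rot"]; T[:3,:3]=R.from_quat([q[1],q[2],q[3],q[0]]).as_matrix(); T[:3,3]=s["eef_pos"]; return T,s
E
python3 - <<'E'
from h import *
T=eyes.calibration("top");S=eyes.calibration("scene")
def px(l,ox,oy,sub=0): return [((x-sub+.5)/5-.5+ox,(y+.5)/5-.5+oy) for x,y in l]
bt=px([(435,100),(570,40),(617,153),(490,213)],390,240,400); bl=[(30,35,8),(30,-35,8),(-30,-35,8),(-30,35,8)]
bs=px([(535,468),(692,403),(655,340),(485,377),(470,178),(577,135),(662,187),(632,268)],170,190,400)
bsl=[(30,-35,5),(30,35,5),(-30,35,8),(-30,-35,8),(3,-20,135),(0,20,135),(0,48,95),(0,30,60)]
st=px([(125,45),(382,130),(280,432),(20,347)],235,225); sl=[(95,65,12),(95,-65,12),(-55,-65,12),(-55,65,12)]
ss=px([(20,485),(335,522),(372,283),(85,243)],325,170); ssl=[(95,-65,12),(95,65,12),(-55,65,12),(-55,-65,12)]
def fit(x0,sets):
    f=lambda p:np.concatenate([(proj(place(p,l),c)-u).ravel() for u,l,c in sets])
    r=least_squares(f,x0,loss="soft_l1",x_scale=[1,1,.01]); print(r.x,np.degrees(r.x[2]),np.round(f(r.x).reshape(-1,2),1).tolist()); return r.x
for nm,sets in (("t",[(bt,bl,T)]),("s",[(bs,bsl,S)]),("ts",[(bt,bl,T),(bs,bsl,S)])): print("bracket",nm); b=fit([430,-90,.4],sets)
for nm,sets in (("t",[(st,sl,T)]),("s",[(ss,ssl,S)]),("ts",[(st,sl,T),(ss,ssl,S)])): print("stand",nm); p=fit([400,230,-.2],sets)
h=px([(223,96),(208,136)],235,225); hs=px([(193,243),(200,214)],325,170)
f=lambda z:np.concatenate([(proj(place(p,[(74.5,0,z[0]),(56,0,z[0])]),T)-h).ravel(),(proj(place(p,[(77,0,z[0]),(58,0,z[0])]),S)-hs).ravel()])
r=least_squares(f,[130]);print("pegz",r.x,np.round(r.fun,1)); np.savez("est.npz",b=b,p=p)
E
```

```text
bracket t
[ 5.41605487e+02 -1.18607764e+02  4.21806861e-01] 24.16775291515409 [[0.1, -0.3], [-0.5, -0.2], [0.7, 0.2], [-0.2, 0.3]]
bracket s
[ 5.39595777e+02 -1.15763830e+02  4.09996720e-01] 23.49108165644496 [[-0.7, 0.8], [1.0, 0.3], [-2.3, -6.1], [-0.6, -1.0], [0.8, -0.0], [-0.3, 0.2], [0.3, 0.3], [0.7, 0.1]]
bracket ts
[ 5.40508067e+02 -1.16449420e+02  4.19860221e-01] 24.056218660403868 [[-0.8, 0.1], [-1.4, 0.3], [-0.2, 0.7], [-1.2, 0.7], [-0.9, 1.3], [0.8, 0.5], [-2.9, -5.9], [-1.0, -0.5], [0.4, 0.4], [-0.8, 0.5], [-0.1, 0.5], [0.3, 0.4]]
stand t
[ 5.03489855e+02  2.18615705e+02 -3.14265502e-01] -18.006086938026446 [[-0.5, -0.5], [0.6, -0.1], [0.6, 0.7], [-0.6, -0.1]]
stand s
[ 5.04799661e+02  2.20582603e+02 -3.18794779e-01] -18.265595372898375 [[-0.6, -0.3], [0.6, 1.3], [0.3, -1.0], [-0.3, -0.1]]
stand ts
[ 5.03963832e+02  2.19780181e+02 -3.15681142e-01] -18.08719708246352 [[-0.9, -0.7], [0.1, -0.3], [0.0, 0.5], [-1.2, -0.3], [-0.9, -0.4], [0.2, 1.0], [-0.3, -1.3], [-0.8, -0.3]]
pegz [135.71526529] [-0.4 -0.3 -0.4  0.2 -0.3  0.4 -0.3 -0.4]
```

Both fits agree. The bracket is the large one, at (540.5, -116.4) with yaw 24.1°. The stand is at (504, 219.8) with yaw -18.1°, and the peg height is about 135 mm. I'll move to hover over the tab and turn so that tool y lies along the bracket's x.

```bash
R='0.040,-0.0209,0,0,0,0,0.085'
python3 -m jog '[[0.040,-0.0209,0,0,0,0,0.085],[0.040,-0.0209,0,0,0,0,0.085],[0.040,-0.0209,0,0,0,0,0.085],[0.040,-0.0209,0,0,0,0,0.085],[0.040,-0.0209,0,0,0,0,0.085]]' >/dev/null
python3 -m jog '[[0.040,-0.0209,0,0,0,0,0.085],[0.040,-0.0209,0,0,0,0,0.085],[0.040,-0.0209,0,0,0,0,0.085],[0.040,-0.0209,0,0,0,0,0.085],[0.040,-0.0209,0,0,0,0,0.085]]' >/dev/null
python3 -m jog '[[0.040,-0.0209,0,0,0,0,0.085],[0.040,-0.0209,0,0,0,0,0.085],[0,0,0,0,0,-0.14,0.085],[0,0,0,0,0,-0.14,0.085],[0,0,0,0,0,-0.14,0.085]]' >/dev/null
python3 -m jog '[[0,0,0,0,0,-0.14,0.085],[0,0,0,0,0,-0.14,0.085],[0,0,0,0,0,-0.14,0.085],[0,0,0,0,0,-0.14,0.085],[0,0,0,0,0,-0.14,0.085]]' >/dev/null
python3 -m jog '[[0,0,0,0,0,-0.14,0.085],[0,0,0,0,0,-0.14,0.085],[0,0,0,0,0,-0.14,0.085],[0,0,0,0,0,-0.14,0.085],[0,0,0,0,0,0,0.085]]'
cat >> h.py <<'E'
def delta(xyz,yaw):
    """tool-frame shift (m) and rz (rad) to reach world xyz (mm), tool x at yaw, tool down"""
    T,s=tool(); d=T[:3,:3].T@(np.array(xyz)-T[:3,3])/1000
    y=np.arctan2(T[1,0],T[0,0]); rz=-((yaw-y+np.pi)%(2*np.pi)-np.pi)
    print("tcp",np.round(T[:3,3],1),"yaw",round(np.degrees(y),2),"tilt",np.round(np.degrees(T[:2,2]),2),"shift",np.round(d,4),"rz",round(rz,4),"F",np.round(s["force"],2),"grip",round(s["grip_width"],3),round(s["grip_force"],1),"t",round(s["time_s"],2))
def wrist(name):
    T,s=tool(); im=eyes.capture("wrist"); cv2.imwrite(name,im[:,:,::-1]); c=eyes.calibration("wrist"); return im,c,T@c["mount"]
E
python3 - <<'E'
from h import *
b=np.load("est.npz")["b"]
delta([b[0],b[1],242],b[2]+np.pi/2)
im,c,M=wrist("pics/w1.png")
L=[(30,35,8),(30,-35,8),(-30,-35,8),(-30,35,8),(0,20,135),(0,-20,135),(0,48,95)]
print(np.round(proj(place(b,L),c,M),1).tolist())
E
```

```text
time_s: 2.6
eef_pos: [540.2, -116.4, 242.0]
ee_rot: [-0.0, 0.545, 0.838, -0.0]
force: [0.4, -1.2, -0.0]
grip_width: 0.995
grip_force: 0.0
tcp [ 540.2 -116.4  242. ] yaw 113.91 tilt [-0.04  0.02] shift [-0.0002  0.0002 -0.    ] rz -0.0026 F [ 0.42 -1.24 -0.04] grip 0.995 0.0 t 2.6
[[344.7, 169.5], [343.1, 234.6], [287.8, 234.7], [286.0, 169.6], [315.1, 215.7], [315.2, 268.8], [315.1, 167.6]]
```

View pics/w1.png

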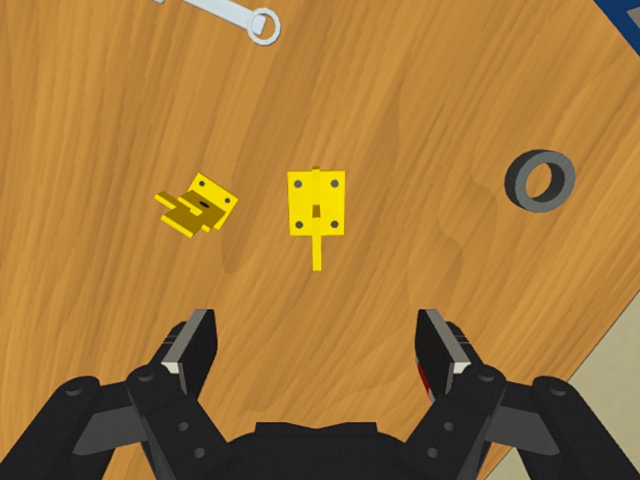

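The wrist view shows the bracket foot at x 288–345 and the tab end at (317,270). The prediction was 287.8–344.7 and (315,269), so it matches within 1 mm. I'll descend and pinch.

```bash
python3 -m jog '[[0,0.0005,0.03,0,0,0,0.05],[0,0,0.03,0,0,0,0.05],[0,0,0.03,0,0,0,0.05],[0,0,0.028,0,0,0,0.05],[0,0,0.010,0,0,0,0.05]]'
python3 -m jog '[[0,0,0,0,0,0,0.02],[0,0,0,0,0,0,0.01],[0,0,0,0,0,0,0.0],[0,0,0,0,0,0,0],[0,0,0,0,0,0,0]]' 70
python3 -m jog '[[0,0,0,0,0,0,0],[0,0,0,0,0,0,0]]' 70
```

```text
time_s: 3.15
eef_pos: [539.7, -115.7, 111.7]
ee_rot: [-0.002, 0.547, 0.837, -0.0]
force: [0.4, 0.3, 0.4]
grip_width: 0.581
grip_force: 0.0
time_s: 3.65
eef_pos: [541.4, -116.6, 115.8]
ee_rot: [0.001, 0.546, 0.838, 0.0]
force: [-1.7, -0.4, 7.4]
grip_width: 0.058
grip_force: 69.3
time_s: 3.85
eef_pos: [541.4, -116.6, 115.7]
ee_rot: [0.001, 0.546, 0.838, 0.0]
force: [-1.1, -1.0, 7.1]
grip_width: 0.064
grip_force: 69.3
```

```bash
python3 -m jog '[[0,0,-0.01,0,0,0,0],[0,0,-0.025,0,0,0,0],[0,0,-0.025,0,0,0,0],[0,0,-0.025,0,0,0,0],[0,0,-0.015,0,0,0,0]]'
python3 -m jog '[[0.02,0.0094,0,0,0,0,0],[0.0335,0.0158,0,0,0,0,0],[0.0335,0.0158,0,0,0,0,0],[0.0335,0.0158,0,0,0,0,0],[0.0335,0.0158,0,0,0,0,0]]' >/dev/null
python3 -m jog '[[0.0335,0.0158,0,0,0,0,0],[0.0335,0.0158,0,0,0,0,0],[0.0135,0.0064,0,0,0,0,0],[0,0,0,0,0,0.08,0],[0,0,0,0,0,0.13,0]]' >/dev/null
python3 -m jog '[[0,0,0,0,0,0.13,0],[0,0,0,0,0,0.13,0],[0,0,0,0,0,0.13,0],[0,0,0,0,0,0.13,0],[0,0,0,0,0,0,0]]' >/dev/null
python3 -m jog '[[0,0,0,0,0,0,0],[0,0,0,0,0,0,0],[0,0,0,0,0,0,0]]'
python3 - <<'E'
from h import *
p=np.load("est.npz")["p"]
q=place(p,[(65,-60,214)])[0]; delta(q,p[2]+np.pi/2)
im,c,M=wrist("pics/w2.png")
print("pred head/shoulder/lip", np.round(proj(place(p,[(74.5,0,136),(56,0,136),(95,65,12),(95,-65,12)]),c,M),1).tolist())
T=tool()[0]; g=lambda y,z:(T@np.array([y,0,115.7-z,1]))[:3]
print(np.round(proj([g(48,95),g(48,73),g(20,135)],c,M),1).tolist())
cv2.imwrite("pics/s2.png",cv2.resize(eyes.capture("scene")[90:290,220:470,::-1],None,fx=3,fy=3,interpolation=cv2.INTER_CUBIC))
E
```

```text
time_s: 4.35
eef_pos: [541.1, -116.2, 216.8]
ee_rot: [0.001, 0.546, 0.838, 0.0]
force: [0.1, -0.2, -3.3]
grip_width: 0.055
grip_force: 68.5
time_s: 6.15
eef_pos: [547.2, 142.9, 214.4]
ee_rot: [-0.0, 0.809, 0.588, -0.0]
force: [0.2, -0.6, -2.6]
grip_width: 0.054
grip_force: 68.5
tcp [547.2 142.9 214.4] yaw 72.09 tilt [-0. -0.] shift [-0.0003 -0.      0.0004] rz 0.0031 F [ 0.2  -0.6  -2.62] grip 0.054 68.5 t 6.15
pred head/shoulder/lip [[331.3, 162.9], [299.6, 162.7], [350.3, 70.4], [345.9, 215.9]]
[[314.4, 205.1], [314.5, 194.9], [314.0, 307.8]]
```

View pics/w2.png

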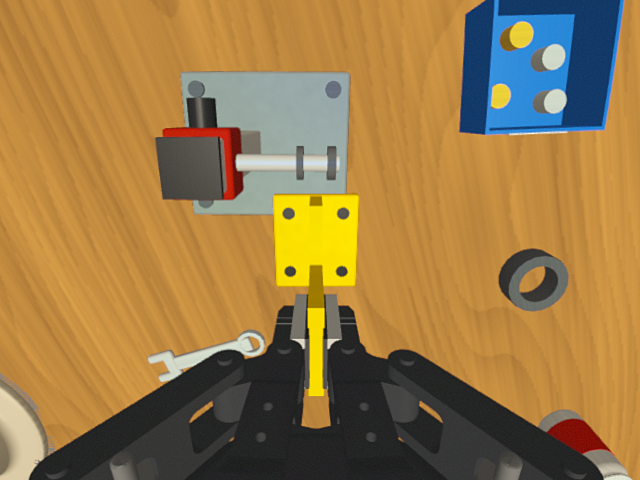

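View pics/s2.png

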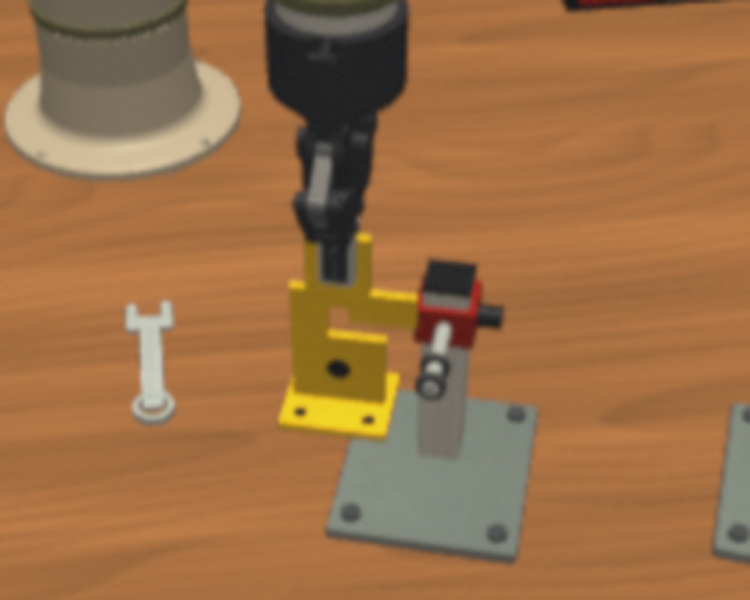

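The wrist view puts the shoulder at x≈300 and the head at x≈331.5, against a prediction of 299.6 and 331.3. The plate sits at x≈316, mid-gap. The scene view shows the bracket upright and its lip beside the peg. I'll advance until the lip is over the peg, then come down.

```bash
python3 -m jog '[[0.011,0.0003,0,0,0,0.003,0],[0.010,0,0,0,0,0,0],[0,0,0.012,0,0,0,0],[0,0,0.008,0,0,0,0],[0,0,0.004,0,0,0,0]]'
for i in 1 2; do :; done
python3 -m jog '[[0,0,0.001,0,0,0,0],[0,0,0,0,0,0,0],[0,0,0,0,0,0,0]]'
python3 -m jog '[[0,0,0.001,0,0,0,0],[0,0,0,0,0,0,0]]'
python3 -m jog '[[0,0,0.001,0,0,0,0],[0,0,0,0,0,0,0]]'
```

```text
time_s: 6.75
eef_pos: [553.4, 162.8, 188.6]
ee_rot: [-0.001, 0.81, 0.587, -0.001]
force: [-0.3, 0.1, -1.4]
grip_width: 0.059
grip_force: 68.4
time_s: 7.05
eef_pos: [554.2, 162.7, 189.6]
ee_rot: [0.0, 0.81, 0.587, 0.0]
force: [-0.9, 0.6, -2.7]
grip_width: 0.054
grip_force: 68.4
time_s: 7.25
eef_pos: [554.1, 162.8, 188.4]
ee_rot: [0.0, 0.81, 0.587, 0.0]
force: [0.1, 0.8, -2.5]
grip_width: 0.055
grip_force: 68.4
time_s: 7.45
eef_pos: [554.0, 162.8, 187.2]
ee_rot: [-0.0, 0.81, 0.587, -0.0]
force: [-0.3, -0.1, -2.6]
grip_width: 0.059
grip_force: 68.4
```

```bash
for i in a; do
python3 -m jog '[[0,0,0.001,0,0,0,0],[0,0,0,0,0,0,0]]' | grep -E 'eef|^force'
python3 -m jog '[[0,0,0.001,0,0,0,0],[0,0,0,0,0,0,0]]'| grep -E 'eef|^force'
python3 -m jog '[[0,0,0.001,0,0,0,0],[0,0,0,0,0,0,0]]'| grep -E 'eef|^force'
done
```

```text
eef_pos: [554.0, 162.8, 186.1]
force: [0.3, 0.6, -3.4]
eef_pos: [554.0, 162.8, 185.1]
force: [0.4, 0.6, -1.9]
eef_pos: [554.0, 162.8, 184.2]
force: [-0.4, -0.2, -1.9]
```

```bash
python3 -m jog '[[0,0,0.001,0,0,0,0],[0,0,0,0,0,0,0]]' | grep -E 'eef|^force'
python3 -m jog '[[0,0,0.001,0,0,0,0],[0,0,0,0,0,0,0]]'| grep -E 'eef|^force'
```

```text
eef_pos: [554.0, 162.8, 183.1]
force: [0.6, 0.2, -2.7]
eef_pos: [554.0, 162.8, 182.1]
force: [-0.3, -0.2, -2.4]
```

```bash
python3 -m jog '[[0,0,0.001,0,0,0,0],[0,0,0,0,0,0,0]]' | grep -E 'eef|^force'
python3 -m jog '[[0,0,0.001,0,0,0,0],[0,0,0,0,0,0,0]]'| grep -E 'eef|^force'
```

```text
eef_pos: [554.0, 162.8, 181.2]
force: [0.2, 0.2, -2.5]
eef_pos: [554.2, 162.8, 180.6]
force: [-0.6, -1.2, 0.5]
```

Contact felt at TCP z≈180.9, so the peg top is about 138. I'll back off 2.2 mm to centre the peg in the channel and slide in while watching the force.

```bash
python3 -m jog '[[0,0,-0.0022,0,0,0,0],[0,0,0,0,0,0,0],[0,0,0,0,0,0,0]]' | grep -E 'eef|^force'
python3 -m jog '[[0.004,0,0,0,0,0,0],[0.004,0,0,0,0,0,0],[0,0,0,0,0,0,0]]' | grep -E 'eef|^force'
python3 -m jog '[[0.003,0,0,0,0,0,0],[0.003,0,0,0,0,0,0],[0,0,0,0,0,0,0]]' | grep -E 'eef|^force'
```

```text
eef_pos: [554.0, 162.8, 182.4]
force: [0.2, 0.4, -2.2]
eef_pos: [556.6, 171.0, 182.4]
force: [-0.1, 0.2, -2.8]
eef_pos: [558.5, 176.5, 182.5]
force: [-0.0, 0.2, -3.1]
```

```bash
python3 -m jog '[[0.003,0,0,0,0,0,0],[0.003,0,0,0,0,0,0],[0,0,0,0,0,0,0]]' | grep -E 'eef|^force'
python3 -m jog '[[0.003,0,0,0,0,0,0],[0.003,0,0,0,0,0,0],[0,0,0,0,0,0,0]]' | grep -E 'eef|^force'
python3 -m jog '[[0.003,0,0,0,0,0,0],[0.003,0,0,0,0,0,0],[0,0,0,0,0,0,0]]' | grep -E 'eef|^force'
python3 -m jog '[[0.003,0,0,0,0,0,0],[0,0,0,0,0,0,0]]' | grep -E 'eef|^force'
python3 -m jog '[[0.001,0,0,0,0,0,0],[0,0,0,0,0,0,0]]' | grep -E 'eef|^force'
```

```text
eef_pos: [560.4, 182.2, 182.5]
force: [-0.2, -0.0, -3.1]
eef_pos: [562.2, 187.9, 182.5]
force: [-0.1, 0.1, -2.2]
eef_pos: [564.1, 193.6, 182.4]
force: [-0.8, 1.0, -2.7]
eef_pos: [565.0, 196.4, 182.5]
force: [0.2, -0.9, -2.9]
eef_pos: [565.3, 197.1, 182.5]
force: [0.8, 0.3, -2.2]
```

```bash
python3 -m jog '[[0.001,0,0,0,0,0,0],[0,0,0,0,0,0,0]]' | grep -E 'eef|^force'
python3 -m jog '[[0.001,0,0,0,0,0,0],[0,0,0,0,0,0,0]]' | grep -E 'eef|^force'
python3 -m jog '[[0.001,0,0,0,0,0,0],[0,0,0,0,0,0,0]]' | grep -E 'eef|^force'
```

```text
eef_pos: [565.6, 198.0, 182.5]
force: [0.5, 0.9, -3.4]
eef_pos: [565.9, 199.0, 182.5]
force: [0.3, -0.0, -2.0]
eef_pos: [566.2, 200.0, 182.5]
force: [0.5, 0.7, -2.4]
```

```bash
python3 -m jog '[[0.001,0,0,0,0,0,0],[0,0,0,0,0,0,0]]' | grep -E 'eef|^force'
python3 -m jog '[[0.0007,0,0,0,0,0,0],[0,0,0,0,0,0,0]]' | grep -E 'eef|^force'
```

```text
eef_pos: [566.5, 200.9, 182.5]
force: [0.3, 0.7, -2.8]
eef_pos: [566.7, 201.3, 182.5]
force: [-1.1, -2.1, -2.0]
```

End wall felt. I'll back off 1.8 mm to centre the notch, then lower.

```bash
python3 -m jog '[[-0.0018,0,0,0,0,0,0],[0,0,0,0,0,0,0],[0,0,0.002,0,0,0,0],[0,0,0,0,0,0,0]]' | grep -E 'eef|^force'
python3 -m jog '[[0,0,0.002,0,0,0,0],[0,0,0,0,0,0,0]]' | grep -E 'eef|^force'
python3 -m jog '[[0,0,0.002,0,0,0,0],[0,0,0,0,0,0,0]]' | grep -E 'eef|^force'
python3 -m jog '[[0,0,0.001,0,0,0,0],[0,0,0,0,0,0,0]]' | grep -E 'eef|^force'
```

```text
eef_pos: [566.0, 199.8, 180.2]
force: [0.1, -0.3, -2.4]
eef_pos: [566.1, 199.8, 178.2]
force: [-0.6, 0.9, -2.8]
eef_pos: [566.1, 199.8, 176.2]
force: [0.5, -0.2, -2.8]
eef_pos: [566.1, 199.8, 175.4]
force: [0.4, 0.4, -3.0]
```

```bash
python3 -m jog '[[0,0,0.002,0,0,0,0],[0,0,0,0,0,0,0]]' | grep -E 'eef|^force'
python3 -m jog '[[0,0,0.001,0,0,0,0],[0,0,0,0,0,0,0]]' | grep -E 'eef|^force'
python3 -m jog '[[0,0,0.001,0,0,0,0],[0,0,0,0,0,0,0]]' | grep -E 'eef|^force'
python3 -m jog '[[0,0,0.0007,0,0,0,0],[0,0,0,0,0,0,0]]' | grep -E 'eef|^force'
```

```text
eef_pos: [566.1, 199.7, 173.2]
force: [0.4, 0.4, -2.2]
eef_pos: [566.1, 199.8, 172.4]
force: [-1.0, -0.2, -2.0]
eef_pos: [566.1, 199.8, 171.4]
force: [-0.9, 0.1, -1.9]
eef_pos: [566.2, 199.8, 170.8]
force: [0.0, -0.0, -2.9]
```

```bash
python3 -m jog '[[0,0,0.0007,0,0,0,0],[0,0,0,0,0,0,0]]' | grep -E 'eef|^force'
python3 -m jog '[[0,0,0.0005,0,0,0,0],[0,0,0,0,0,0,0]]' | grep -E 'eef|^force'
```

```text
eef_pos: [566.3, 199.8, 170.6]
force: [-1.0, -0.2, 1.4]
eef_pos: [566.3, 199.8, 170.4]
force: [-2.3, -1.1, 6.1]
```

Seated, at about 8 N. I'll relieve the press, ease the grip to 20 N, open a little, and look.

```bash
python3 -m jog '[[0,0,-0.0006,0,0,0,0],[0,0,0,0,0,0,0],[0,0,0,0,0,0,0]]' 20 | grep -E 'eef|^force|grip'
python3 -m jog '[[0,0,0,0,0,0,0.012],[0,0,0,0,0,0,0.018],[0,0,0,0,0,0,0.024],[0,0,0,0,0,0,0.03],[0,0,0,0,0,0,0.03]]' 20 | grep -E 'eef|^force|grip'
python3 -m jog '[[0,0,0,0,0,0,0.03],[0,0,0,0,0,0,0.03]]' | grep -E 'eef|^force|grip'
python3 - <<'E'
from h import *
a=eyes.capture("scene")[130:290,290:430,::-1]; w=cv2.resize(eyes.capture("wrist")[:,:,::-1],(400,300))
a=cv2.resize(a,(400,457),interpolation=cv2.INTER_CUBIC); o=np.zeros((457,800,3),np.uint8); o[:,:400]=a; o[:300,400:]=w
cv2.imwrite("pics/r.png",o)
E
```

```text
eef_pos: [566.3, 199.8, 170.5]
force: [-1.7, -0.3, 3.6]
grip_width: 0.056
grip_force: 69.4
eef_pos: [566.2, 199.8, 170.1]
force: [0.2, 0.4, 0.5]
grip_width: 0.351
grip_force: 0.0
eef_pos: [566.2, 199.8, 170.2]
force: [-0.7, 0.3, -0.6]
grip_width: 0.356
grip_force: 0.0
```

View pics/r.png

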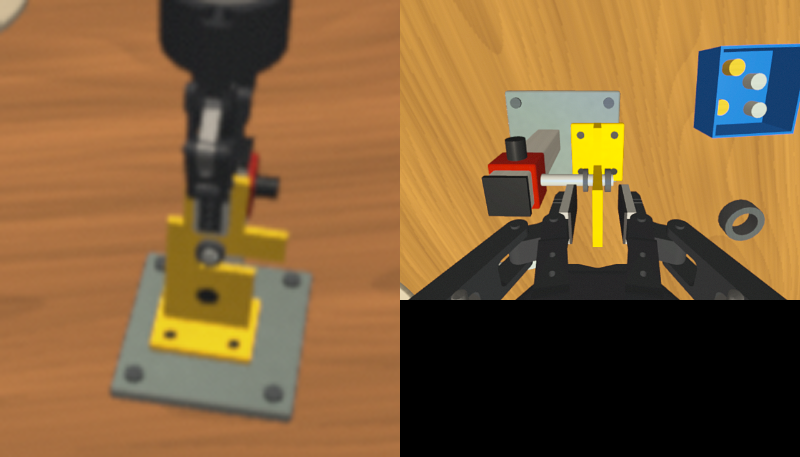

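The bracket hangs upright on the peg. The scene crop shows the peg head in the slot at (210,252), and in the wrist view the plate lies between the discs with both fingers clear of the tab. I'll rise straight up and check.

```bash
python3 -m jog '[[0,0,-0.005,0,0,0,0.03],[0,0,-0.015,0,0,0,0.03],[0,0,-0.025,0,0,0,0.03],[0,0,-0.03,0,0,0,0.03],[0,0,-0.02,0,0,0,0.03]]' | grep -E 'eef|^force'
python3 -m jog '[[0,0,0,0,0,0,0.03],[0,0,0,0,0,0,0.03],[0,0,0,0,0,0,0.03],[0,0,0,0,0,0,0.03],[0,0,0,0,0,0,0.03]]' | grep -E 'eef|^force|time'
python3 - <<'E'
from h import *
a=eyes.capture("scene")[130:290,290:430,::-1]; w=cv2.resize(eyes.capture("wrist")[:,:,::-1],(400,300))
a=cv2.resize(a,(400,457),interpolation=cv2.INTER_CUBIC); o=np.zeros((457,800,3),np.uint8); o[:,:400]=a; o[:300,400:]=w
cv2.imwrite("pics/r2.png",o)
E
```

```text
eef_pos: [566.5, 199.9, 267.8]
force: [-0.6, 0.5, 0.9]
time_s: 16.35
eef_pos: [566.0, 199.8, 264.5]
force: [-0.4, -0.9, -0.2]
```

View pics/r2.png

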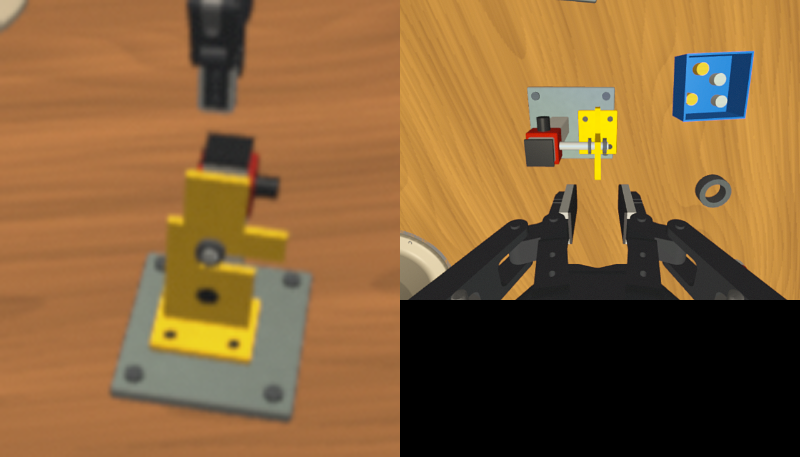

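The bracket hangs still and upright, with the peg head at crop (210,253) unchanged since release, and the gripper is well clear above it. I'll hand it in.

```bash
python3 -c "
from rig import finish_job; print(finish_job())"
```

```text
the job is handed in; nothing more can be done
None
```

The larger yellow bracket hangs upright and still on the peg of the right-hand stand, released with the gripper clear; I handed the job in at about 16 s, and the judge returned no verdict.

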